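# Put the rebuild gears in their own trays

### The job

Sort the four white gears, hub up, each lying flat in the middle of its own tray: the large gear in the round tray, the medium gear in the square tray, the small gear in the six-sided tray and the cone-shaped bevel gear in the oblong tray. The large and the medium gear lie in each other's trays, so set one of them down on the cork mat and let go of it while you make the swap. The plain ring without teeth is no gear: leave it where it is.

Things in the scene. Friction and masses are not known exactly. Their poses are not given: they have to be found in the camera images.
- large_gear: The largest flat gear. White nylon, toothed rim. Origin: centre of the underside, z up along the hub; 80 mm over the teeth, toothed disc 10 mm thick. A round plain hub 22 mm in diameter rises on top, total height 34 mm; pick it up by this hub. About 70 g. Starts in the square tray.
- medium_gear: The middle-sized flat gear. White nylon, toothed rim. Origin: centre of the underside, z up along the hub; 58 mm over the teeth, toothed disc 10 mm thick. A round plain hub 22 mm in diameter rises on top, total height 34 mm; pick it up by this hub. About 45 g. Starts in the round tray.
- small_gear: The smallest flat gear. White nylon, toothed rim. Origin: centre of the underside, z up along the hub; 40 mm over the teeth, toothed disc 10 mm thick. A round plain hub 18 mm in diameter rises on top, total height 34 mm; pick it up by this hub. About 25 g. Starts on the bare table.
- bevel_gear: The cone-shaped gear. White nylon, toothed rim. Origin: centre of the underside, z up along the hub; 54 mm over the teeth, the cone narrows upward, from 4 to 16 mm above the underside, to 28 mm. A round plain hub 18 mm in diameter rises on top, total height 36 mm; pick it up by this hub. About 30 g. Starts on the bare table; the hub proper is its top 20 mm.
- round_tray: Round tray, 110 mm outside diameter; the medium gear lies in it at the start. Dark steel, fixed to the table. Floor 3 mm thick, lip 6 mm high overall and 3 mm thick. Origin: centre of the underside, z up.
- square_tray: Square tray, 106 mm a side; the large gear lies in it at the start. Dark steel, fixed to the table. Floor 3 mm thick, lip 6 mm high overall and 3 mm thick. Origin: centre of the underside, z up.
- six_sided_tray: Hexagonal tray, 110 mm across the flats, empty. Dark steel, fixed to the table. Floor 3 mm thick, lip 6 mm high overall and 3 mm thick. Origin: centre of the underside, z up.
- oblong_tray: Oblong (rectangular) tray, 126 mm along its x by 82 mm along its y, empty. Dark steel, fixed to the table. Floor 3 mm thick, lip 6 mm high overall and 3 mm thick. Origin: centre of the underside, z up.
- cork_mat: Brown cork mat, 104 mm square, 4 mm thick, flat, empty, fixed to the table: the free parking spot. Origin: centre of the underside, z up.
- plain_ring: Plain white nylon spacer ring without teeth or hub, 44 mm outside, 22 mm bore, 18 mm high, loose on the table; not a gear. Origin: centre of the underside.
There are look-alikes about, which are no part of the job. What is shaped like the medium_gear but pink or yellow is not meant.

How it is judged:
On the way:
1. the large or the medium gear is parked flat on the cork mat and released (((horizontal distance between large_gear and cork_mat below 0.035 m and z of large_gear in the frame of cork_mat below 0.009 m and angle between large_gear's own z axis and vertical below 0.12 rad and linear speed of large_gear below 0.02 m/s and contact force between large_gear and the fingers below 0.1 N) or (horizontal distance between medium_gear and cork_mat below 0.035 m and z of medium_gear in the frame of cork_mat below 0.009 m and angle between medium_gear's own z axis and vertical below 0.12 rad and linear speed of medium_gear below 0.02 m/s and contact force between medium_gear and the fingers below 0.1 N))), for 0.2 s.
At the end, for the whole second after the job is handed in: Large gear in the round tray, medium gear in the square tray, small gear in the six-sided tray, bevel gear in the oblong tray: each within 15 mm of the tray's centre, lying flat on the tray's floor, hub up, released and at rest (horizontal distance between large_gear and round_tray below 0.015 m and z of large_gear in the frame of round_tray below 0.007 m and angle between each of large_gear, medium_gear, small_gear, bevel_gear's own z axis and vertical below 0.12 rad and linear speed of each of large_gear, medium_gear, small_gear, bevel_gear below 0.02 m/s and contact force between each of large_gear, medium_gear, small_gear, bevel_gear and the fingers below 0.1 N and horizontal distance between medium_gear and square_tray below 0.015 m and z of medium_gear in the frame of square_tray below 0.007 m and horizontal distance between small_gear and six_sided_tray below 0.015 m and z of small_gear in the frame of six_sided_tray below 0.007 m and horizontal distance between bevel_gear and oblong_tray below 0.015 m and z of bevel_gear in the frame of oblong_tray below 0.007 m); the robot touches nothing.
It fails at once if the plain ring is moved by more than 30 mm (distance of plain_ring from where it was at the start of the episode above 0.03 m).
It also fails if it takes over 118 s, if anything falls off the work surface, if the arm or the gripper's body presses on something with over 40 N, if the wrist force passes 120 N, or if a joint passes its speed limit or range.

### The arm

A 6-joint arm with a two-finger parallel gripper is mounted at the origin on the work surface. World frame = base frame: x ahead of the robot, y to its left, z up, the work surface at z = 0. Lengths are in m, angles in rad, forces in N, time in s.
With the tool pointing down it reaches from about 0.325 to 0.775 m from the base axis. Payload 5.5 kg.
Tool frame: the origin (TCP) lies between the finger pads; the fingertips stand 8 mm ahead of it and the grasp point (between the pads) lies 11 mm behind it (tcp_to_tips is the distance from the TCP to the fingertips, in m); z points along the fingers, y is the line along which they close (so a half turn about z gives the same grasp; the last joint's range is limited). The gripper opens to 88 mm and grips with 3 to 60 N. Pads are 20 mm wide; open, the fingers measure 115 mm over their backs; the gripper's body (75 mm by 178 mm) begins 61 mm behind the grasp point.
Start: joints at [-1.218, 0.091, 1.231, -0, 1.82, -0.057], TCP at [0.239, -0.55, 0.231] pointing down, gripper open.
Joint ranges: [-2.87, 2.87], [-0.86, 2.18], [0.17, 2.46], [-1.51, 4.65], [0.06, 2.69], [-2.65, 2.65]. Speed limits (rad/s): [2.57, 2.57, 3.01, 3.14, 3.14, 3.14].

### API

Orientations are given as a unit quaternion [w, x, y, z].
In Python, from bench import * gives the robot as it stands. Calls block until the motion is done:
- move_to(position, orientation): joint-space move of the TCP to a pose.
- move_l(position, speed=0.15, orientation=None): straight line of the TCP; orientation=None keeps the orientation; speed is the mean speed in m/s.
- movej(angles): joint-space move.
- gripper_open() and close(): open the fingers fully, or close them until they stop; the grip force is fixed at half the most.
- hold(seconds).
- inverse_kinematics(position, orientation): joint angles nearest the present ones, or None.
- state(): the state.
- get_image(name): name is "side" or "top" or "wrist"; returns a dict with "frame" (384x512x3 uint8, blue, green, red), "depth" (384x512 float32, m along the optical axis (not along the pixel's ray), 0 where there is no reading), "camera_matrix" (3x3 intrinsics, pixels), "view" (4x4, takes a point from world to camera coordinates). Camera axes: x right, y up, looking along -z (the intrinsics and any distortion apply to the point x, -y, -z); pixel columns grow to the right and rows downward; lengths in m; the calibration is good to about 2 mm. A picture is of the moment at which its call begins.
A pose or a line that the arm cannot do raises IKError and nothing moves.
- job_done(): hands the job in; it is judged then, once.
The state is a dict: "time": time; "joint_pos": joint angles; "dq": joint speeds; "joint_torque": joint torques, N m; "ee_pos": TCP position; "ee_rot": TCP orientation; "ft_force": force on the tool from outside, world axes, zero at the start; "moment": the same for the moment, N m; "finger_gap": finger opening in m; "finger_force": force on a finger pad.
Only numpy, scipy, OpenCV 4.12 (cv2) and the standard library are available. Lean on these libraries where they do the work, as an engineer would, in place of code of your own. Each camera call takes 0.05 s, during which the arm holds its last target. There are 200 camera calls.

## Working session

There is one attempt and no reset: what is moved stays moved. The work goes in short steps, each a Python script; the robot and the scene stay as the last script left them, time stands still between calls to the robot, and variables do not carry over. Pictures are saved under pics/ and viewed, at most 14 in all, crops included, and the job is handed in when it is done.

```bash
ls; mkdir -p pics
python3 - <<'E'
from bench import *
import cv2,numpy as np
for n in("top","side"):
    g=get_image(n); cv2.imwrite(f"pics/{n}0.png",g["frame"]); np.savez(f"{n}0.npz",**g)
    print(n,g["camera_matrix"].tolist(),g["view"].round(4).tolist(),g.keys())
s=state();print(s["time"],s["ee_pos"],s["ee_rot"],s["finger_gap"])
E
```

```text
pics
top [[481.10781789736785, 0.0, 257.3329407798959], [0.0, 481.10781789736785, 190.70711210183748], [0.0, 0.0, 1.0]] [[-0.0231, -0.9997, 0.0025, 0.0012], [0.992, -0.0226, 0.1239, -0.6205], [-0.1238, 0.0053, 0.9923, -1.0405], [0.0, 0.0, 0.0, 1.0]] dict_keys(['frame', 'depth', 'camera_matrix', 'view'])
side [[385.7281002169998, 0.0, 253.90270346863707], [0.0, 385.7281002169998, 191.22683202975585], [0.0, 0.0, 1.0]] [[0.8321, -0.5544, -0.0144, -0.5312], [0.4261, 0.6225, 0.6564, -0.2792], [-0.355, -0.5524, 0.7543, -0.7572], [0.0, 0.0, 0.0, 1.0]] dict_keys(['frame', 'depth', 'camera_matrix', 'view'])
0.1 [ 0.23895812 -0.55008666  0.22964778] [-8.38079667e-04  9.79082423e-01  2.03462252e-01 -1.36160140e-04] 0.08762217484404687
```

View pics/top0.png

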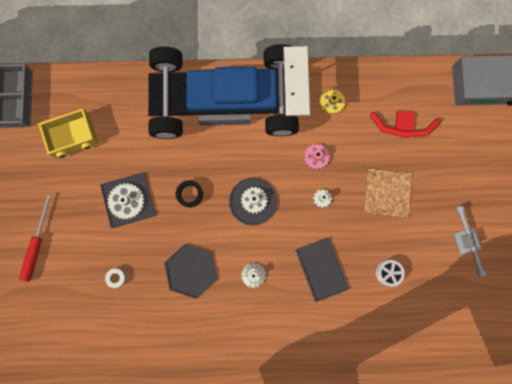

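View pics/side0.png

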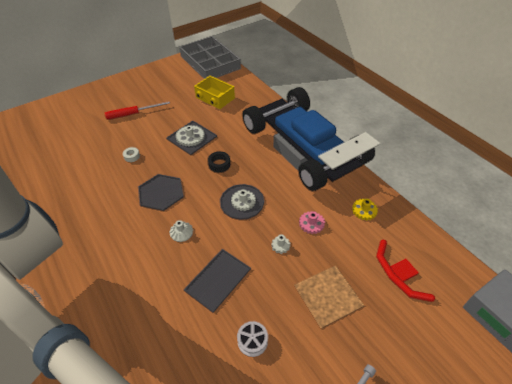

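The top view shows these white round things:
- Large gear (126,201), in the square tray.
- Medium gear (254,200), in the round tray.
- Small gear (322,198).
- Bevel gear (253,275).
- Ring (115,278), with no hub.
- Wheel (390,272), silver and spoked, so not a gear.

The pink (317,156) and yellow (333,101) gears are look-alikes. The hexagonal tray is at (191,270), the oblong tray at (322,268) and the cork mat at (388,193). I'll measure these and confirm them in an enlarged crop.

```bash
cat > meas.py <<'E'
import cv2,numpy as np
def ray(g,uv,z):
    K,V=g["camera_matrix"],g["view"]; R,t=V[:3,:3],V[:3,3]
    p=np.linalg.inv(K)@[uv[0],uv[1],1]; d=R.T@(p*[1,-1,-1]); c=-R.T@t
    return (c+d*(z-c[2])/d[2])[:2]
def cloud(g):
    K,V,D=g["camera_matrix"],g["view"],g["depth"]
    v,u=np.indices(D.shape); x=(u-K[0,2])/K[0,0]*D; y=(v-K[1,2])/K[1,1]*D
    P=np.stack([x,-y,-D],-1)-V[:3,3]
    return P@V[:3,:3]
def hubs(g,uv,r=20,zmin=.022):
    "centre of the hub-height points around pixel uv; z top"
    W=cloud(g);D=g["depth"]; v,u=np.indices(D.shape)
    m=(np.hypot(u-uv[0],v-uv[1])<r)&(D>0)&(W[...,2]>zmin)&(W[...,2]<.06)
    q=W[m]; return q[:,:2].mean(0) if len(q) else None,len(q),np.percentile(q[:,2],90) if len(q) else 0, np.argwhere(m).mean(0)[::-1] if len(q) else 0
E
python3 - <<'E'
from meas import *
g=dict(np.load("top0.npz")); f=g["frame"]
for n,uv in dict(large=(126,201),medium=(254,200),small=(322,198),bevel=(253,275),ring=(115,278)).items():
    W=cloud(g); 
    print(n,*hubs(g,uv,20,.012 if n=="ring" else .024))
hsv=cv2.cvtColor(f,cv2.COLOR_BGR2HSV)
dark=((hsv[...,2]<75)&(hsv[...,1]<110)).astype(np.uint8)
cork=cv2.inRange(hsv,(8,60,130),(25,170,255))
print(hsv[193,388],hsv[193,350],hsv[270,191])
for n,uv,r in (("square",(129,200),45),("round",(253,201),32),("hex",(191,270),36),("oblong",(322,268),44)):
    m=np.zeros_like(dark);cv2.circle(m,uv,r,1,-1);m&=dark
    c=max(cv2.findContours(m,0,2)[0],key=cv2.contourArea); h=cv2.convexHull(c)
    M=cv2.moments(h);cen=(M["m10"]/M["m00"],M["m01"]/M["m00"]);R=cv2.minAreaRect(h)
    print(n,np.round(cen,1),ray(g,cen,.006).round(4),R[0],R[1],R[2])
    cv2.drawContours(f,[h],-1,(0,255,0),1)
# z check table
print(cloud(g)[240:250,300:310,2].mean(), cloud(g)[188:198,380:395,2].mean())
cv2.imwrite("pics/crop0.png",cv2.resize(f[165:305,90:420],None,fx=2.4,fy=2.4,interpolation=cv2.INTER_CUBIC))
E
```

```text
large [0.60756445 0.28843923] 87 0.038770321301364506 [123.08045977 199.56321839]
medium [ 0.6033683  -0.00498249] 74 0.03846494378057101 [253.93243243 198.43243243]
small [ 0.60386294 -0.16133391] 52 0.03610888713869727 [323.38461538 196.75      ]
bevel [4.33676421e-01 3.46946133e-04] 53 0.037335824666932665 [253.22641509 275.13207547]
ring [0.43499895 0.3100631 ] 232 0.0195724307294335 [114.78017241 277.39655172]
[ 14 130 202] [ 11 148 162] [165  13  80]
square [127.7 199.7] [0.6103 0.286 ] (127.46154022216797, 199.69229125976562) (43.326656341552734, 45.431602478027344) 74.74488067626953
round [263.7 194.1] [ 0.6162 -0.0278] (264.4046630859375, 192.50189208984375) (33.75699234008789, 17.002471923828125) 67.06790161132812
hex [180.8 272.7] [0.4416 0.1641] (179.34567260742188, 272.54876708984375) (52.1480712890625, 24.648895263671875) 79.59229278564453
oblong [308.5 276.7] [ 0.4258 -0.1244] (307.6923522949219, 274.5384826660156) (53.48729705810547, 4.151432514190674) 68.8387451171875
0.0009969299137764385 0.0033945399758516935
```

View pics/crop0.png

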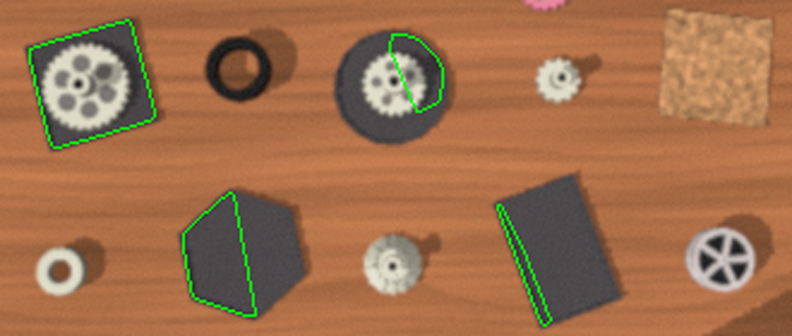

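The crop confirms the identities: the four white toothed parts with hubs, the toothless ring at bottom left and the spoked wheel at bottom right. The dark threshold cut off the lit trays, so I'll redo it with looser limits.

```bash
cat > trays.py <<'E'
from meas import *
def trays(g):
    f=g["frame"]; hsv=cv2.cvtColor(f,cv2.COLOR_BGR2HSV); out={}
    dark=((hsv[...,2]<120)&(hsv[...,1]<75)).astype(np.uint8)
    cork=cv2.inRange(hsv,(10,0,175),(25,255,255))//255
    for n,uv,r,m0,z in (("square",(129,200),40,dark,.006),("round",(253,201),30,dark,.006),("hex",(191,270),34,dark,.006),("oblong",(322,268),42,dark,.006),("cork",(388,193),40,cork,.004)):
        m=np.zeros_like(dark);cv2.circle(m,uv,r,1,-1);m&=m0; m=cv2.morphologyEx(m,cv2.MORPH_OPEN,np.ones((3,3)))
        h=cv2.convexHull(cv2.findNonZero(m))
        M=cv2.moments(h);cen=(M["m10"]/M["m00"],M["m01"]/M["m00"])
        out[n]=ray(g,cen,z); print(n,np.round(cen,1),out[n].round(4),np.round(cv2.minAreaRect(h)[1],1))
        cv2.drawContours(f,[h],-1,(0,255,0),1)
    return out
E
python3 - <<'E'
from trays import *
g=dict(np.load("top0.npz")); trays(g)
s=dict(np.load("side0.npz"))
for n,uv,us in (("large",(126,201),(190,133)),("medium",(254,200),(243,199)),("small",(322,198),(281,243)),("bevel",(253,275),(181,230))):
    a=hubs(g,uv,20,.031);b=hubs(s,us,20,.031); print(n,a[0],a[1],b[0],b[1],b[2]); 
    cv2.circle(g["frame"],tuple(int(round(x)) for x in a[3]),1,(0,0,255),-1)
cv2.imwrite("pics/crop1.png",cv2.resize(g["frame"][165:305,90:420],None,fx=2.4,fy=2.4))
from bench import *
q=[0,1,0,0]
for p in ((.6,.29),(.6,0),(.604,-.16),(.434,0),(.6,-.3),(.44,.14),(.43,-.15)):
    for z in (.02,.15): r=inverse_kinematics([*p,z],q); print(p,z,None if r is None else np.round(r,2))
E
```

```text
square [127.5 199.6] [0.6104 0.2864] [44.5 46.2]
round [252.7 201. ] [ 0.6007 -0.0019] [46. 46.]
hex [190.3 270.7] [0.4454 0.1426] [53.3 48. ]
oblong [321.8 269.3] [ 0.4418 -0.155 ] [55.4 35.3]
cork [388.1 193.1] [ 0.6121 -0.3158] [77.8 77.8]
large [0.60757295 0.28921253] 79 [0.60407184 0.28892288] 33 0.03621119451229526
medium [ 0.60349684 -0.00504564] 73 [ 0.59985627 -0.0068927 ] 57 0.03684036227637544
small [ 0.60485055 -0.16188964] 44 [ 0.60136816 -0.16174302] 32 0.033446979555162994
bevel [0.43328975 0.00054424] 50 [ 0.43040186 -0.00182651] 44 0.036110461965899524
(0.6, 0.29) 0.02 [ 0.4   0.32  1.34 -0.    1.48  1.97]
(0.6, 0.29) 0.15 [ 0.4   0.27  1.17 -0.    1.7   1.97]
(0.6, 0) 0.02 [-0.06  0.15  1.54 -0.    1.45  1.51]
(0.6, 0) 0.15 [-0.06  0.09  1.37 -0.    1.68  1.51]
(0.604, -0.16) 0.02 [-0.31  0.22  1.47 -0.    1.46  1.26]
(0.604, -0.16) 0.15 [-0.31  0.16  1.3  -0.    1.68  1.26]
(0.434, 0) 0.02 [-0.08 -0.31  1.98 -0.    1.47  1.49]
(0.434, 0) 0.15 [-0.08 -0.37  1.79 -0.    1.72  1.49]
(0.6, -0.3) 0.02 [-0.51  0.34  1.33 -0.    1.48  1.06]
(0.6, -0.3) 0.15 [-0.51  0.28  1.16 -0.    1.7   1.06]
(0.44, 0.14) 0.02 [ 0.23 -0.23  1.91 -0.    1.46  1.81]
(0.44, 0.14) 0.15 [ 0.23 -0.29  1.73 -0.    1.7   1.81]
(0.43, -0.15) 0.02 [-0.41 -0.25  1.93 -0.    1.46  1.16]
(0.43, -0.15) 0.15 [-0.41 -0.31  1.74 -0.    1.71  1.16]
```

View pics/crop1.png

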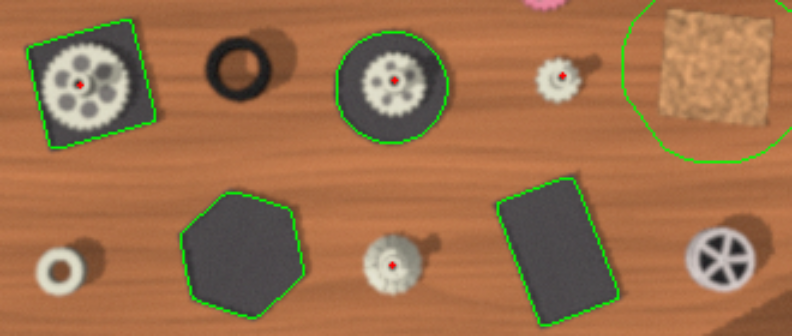

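Trays are traced well and the hub dots sit on the hubs. The cork mask was too loose, but the mat's corners give the same centre (388.6,193.1). Next I park the medium gear on the mat.

```bash
cat > rob.py <<'E'
from bench import *
from meas import *
Q=[0,1,0,0]; UP=.13
T=dict(square=(.6104,.2864),round=(.6007,-.0019),hex=(.4454,.1426),oblong=(.4418,-.155),cork=(.612,-.316))
def pick(xy,z):
    move_to([*xy,UP],Q); move_l([*xy,z],.12); close(); s=state(); print("grip",round(s["finger_gap"],4),s["finger_force"],s["ee_pos"].round(4))
    move_l([*xy,UP],.15); print("up",round(state()["finger_gap"],4),"t",round(state()["time"],1))
def place(xy,z):
    move_to([*xy,UP],Q); move_l([*xy,z],.1); s=state(); print("down",s["ee_pos"].round(4),s["ft_force"].round(1))
    gripper_open(); hold(.3); move_l([*xy,UP],.2); print("t",round(state()["time"],1))
E
python3 - <<'E'
from rob import *
gripper_open()
pick((.6015,-.006),.024); place(T["cork"],.0255); hold(.2)
g=get_image("wrist"); cv2.imwrite("pics/w1.png",g["frame"])
E
```

```text
grip 0.0211 30.000013411045074 [ 0.6015 -0.006   0.024 ]
up 0.021 t 5.6
down [ 0.6123 -0.3163  0.0261] [-0.4  0.8 -0.3]
t 10.1
```

View pics/w1.png

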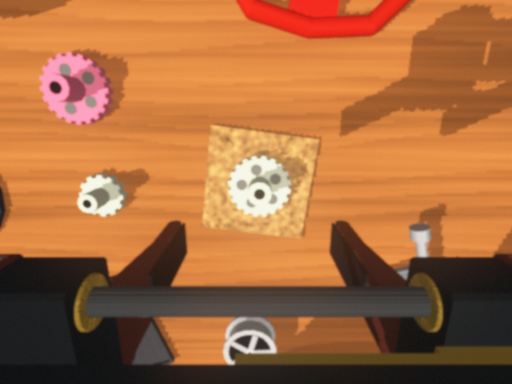

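The wrist view shows the medium gear flat and released near the middle of the mat (260,186). Next is the large gear into the round tray, then the medium gear into the square tray.

Run:
```python
from rob import *
pick((.606,.289),.024); place(T["round"],.0245)
pick(T["cork"],.0255); place(T["square"],.0245)
pick((.603,-.162),.021); place(T["hex"],.0245)
g=get_image("top"); cv2.imwrite("pics/top2.png",g["frame"])
```

```text
grip 0.0214 29.999932944774628 [0.606  0.2891 0.024 ]
up 0.0213 t 15.4
down [ 0.6012 -0.0019  0.0252] [ 0.7  0.1 -0.5]
t 19.8
grip 0.0212 30.0000661611557 [ 0.612  -0.316   0.0255]
up 0.0216 t 23.9
down [0.6108 0.2866 0.025 ] [-0.3  0.   0.5]
t 29.4
grip 0.0174 29.999971389770508 [ 0.603 -0.162  0.021]
up 0.0173 t 34.0
down [0.4458 0.1427 0.0249] [ 0.3 -0.5 -0.1]
t 38.7
```

View pics/top2.png

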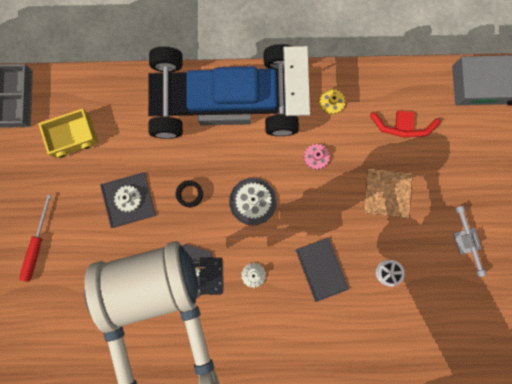

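The large gear (253,200) is in the round tray and the medium gear (127,198) is in the square tray. The arm hides the hexagonal tray. Next is the bevel gear, then a check from clear of the scene.

Run:
```python
from rob import *
pick((.432,-.0005),.028); place(T["oblong"],.0315)
move_to([.35,-.4,.2],Q); hold(.3)
g=get_image("top"); s=get_image("side"); cv2.imwrite("pics/top3.png",cv2.resize(g["frame"][165:305,90:420],None,fx=2.4,fy=2.4)); cv2.imwrite("pics/side3.png",s["frame"])
for n,uv,t,zm in (("large",(253,201),"round",.031),("medium",(127,200),"square",.031),("small",(191,270),"hex",.031),("bevel",(322,268),"oblong",.031)):
    a=hubs(g,uv,20,zm); print(n,(a[0]-T[t]).round(4),a[1:3])
a=hubs(g,(115,278),20,.012);print("ring",a[0],a[2]); print(state()["time"])
```

```text
grip 0.0175 30.00003308057785 [ 0.432  -0.0005  0.028 ]
up 0.0174 t 42.3
down [ 0.4421 -0.1551  0.0318] [-0.  -0.3 -0.7]
t 46.2
large [ 0.0019 -0.0009] (69, np.float64(0.038772199059118065))
medium [ 0.003  -0.0011] (74, np.float64(0.03873456165766821))
small [ 0.0021 -0.0006] (53, np.float64(0.03849970721976218))
bevel [ 0.0018 -0.0004] (54, np.float64(0.04038917453857157))
ring [0.43502797 0.31000342] 0.019881400410633337
47.6083
```

View pics/top3.png

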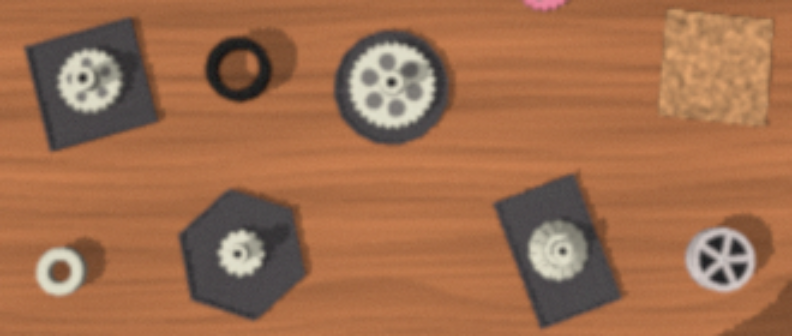

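View pics/side3.png

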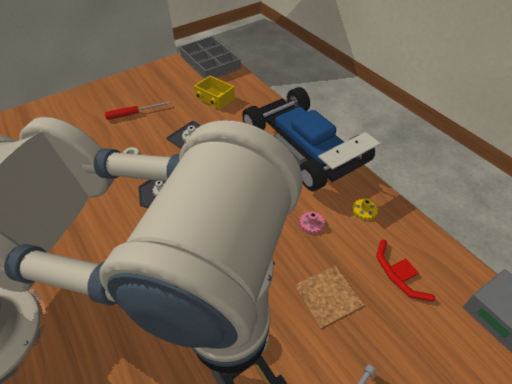

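In the top crop all four gears lie flat and centred to within about 3 mm: medium (88,80), large (392,83), small (241,253) and bevel (558,250). Their hub heights match lying flat on the tray floors. The ring (60,271) has not moved. The side view is mostly blocked by the arm. I'm handing the job in.

```bash
python3 -c "
from bench import *
print(job_done())"
```

```text
the job is handed in; nothing more can be done
None
```

I sorted all four gears into their trays, with the medium gear parked on the cork mat for the swap, and handed the job in after about 48 s; the last top view showed each hub within about 4 mm of its tray's centre and the ring unmoved, but no verdict came back.

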